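# Fit the chopping blade onto the food processor's keyed spindle

### The arm

A 7-joint arm with a two-finger parallel gripper is mounted at the origin on the work surface. World frame = base frame: x ahead of the robot, y to its left, z up, the work surface at z = 0. Lengths are in m, angles in rad, forces in N, time in s.
With the tool pointing down it reaches from about 0.35 to 0.9 m from the base axis. Payload 8.1 kg.
Tool frame: the origin (TCP) lies at the centre of the arm's flange, where the gripper is bolted on; the fingertips stand 178 mm ahead of it and the grasp point (between the pads) lies 159 mm ahead of it; x points along the fingers, z is the direction in which the jaws open and shut, and the axes are right-handed (so a half turn about x gives the same grasp; the last joint's range is limited). The gripper opens to 92 mm and grips with 3 to 60 N. Pads are 19 mm wide; open, the fingers measure 130 mm over their backs; the gripper's body (75 mm by 190 mm) begins 47 mm behind the grasp point.
Start: joints at [-1.353, 0.434, 0.025, 1.573, -0.012, 1.134, -0.075], TCP at [0.197, 0.593, 0.405] pointing down, gripper open.
Joint ranges: [-2.62, 2.62], [-0.44, 2.09], [-1.27, 1.32], [0.08, 2.57], [-1.32, 4.46], [0.12, 2], [-2.74, 2.74]. Speed limits (rad/s): [2.22, 2.22, 3.01, 3.01, 3.14, 3.14, 3.14].

### API

Orientations are given as a rotation vector (axis times angle).
In Python, from cell import arm, get_image, search_frame, pinpoint gives the robot as it stands.
- The arm moves only by the tool arm_command, never from a script. Its argument "motion" is a list of rows, each a list of 7 numbers: the finger opening in mm, from 0 to 91.8, then the shift along the tool's x, y, z in mm, then the turn, a rotation vector about the tool's x, y, z in degrees. In form: [[fingers, x, y, z, ax, ay, az], ...]. A call has 1 to 5 rows; each row shifts and turns the commanded pose from where the row before left it, along the tool's axes as they then stand; what a row does not reach is not made up. A row lasts 1/8 s, in which the tool goes at most 62.5 mm and 10.7 degrees, less where a joint would pass 70% of its speed; a pose out of reach is approached as far as the arm can. A call with a gripper value outside its range is refused whole. The fingers move at their own pace and stop on an object; "newtons" is the grip in N (left out, the last holds). Time passes only in rows, so rows that do not move let the fingers close. It gives the time, the measured TCP pose, the force and the opening at its end, in the units of the state.
- arm.observe(): the state, without advancing time (a new reading comes with each control period).
- get_image(name): name is "scene" or "top" or "wrist"; returns a dict with "frame" (384x512x3 uint8, red, green, blue), "range_z" (384x512 float32, m along the optical axis (not along the pixel's ray), 0 where there is no reading), "K" (3x3 intrinsics, pixels), "origin" and "rotation" of the camera in the world; the wrist camera has in their place "tool_from_camera" (4x4, takes a point from camera to tool coordinates, whose origin is the TCP and whose axes are the tool frame's). Camera axes: x right, y down, z forward; pixel columns grow to the right and rows downward; lengths in m; the calibration is good to about 2 mm. A picture is of the moment at which its call begins: read the wrist's pose just before it.
- arm.sign_off(): hands the job in, once; it reports no verdict.
Trained networks look in the newest picture that a camera, given by its name, has taken for a name from the list of things; names that differ only in an ending like _2 or _b are one class to them, and where a whole thing is asked for, a point or a joint stands for the part that bears it (a point fixed in the world has none). Each returns a list of dicts, best first, with "p" (0 to 1); they miss things now and then, are a little off and sometimes report something else, mostly with a low value. They report only what shows in the picture. A call takes as long as a camera call. They do not tell look-alikes from the thing itself.
- search_frame(camera, target): "point" ([x, y, z] in m, in world coordinates, good to about 4 mm: the middle of the surface that is visible of it).
- pinpoint(camera, target): "point" ([x, y, z] in m, in world coordinates, good to about 4 mm: a listed point, or the origin of a listed thing).
The state is a dict: "clock": time; "joints": joint angles; "dq": joint speeds; "joint_efforts": joint torques, N m; "position": TCP position; "ee_rot": TCP orientation; "force": force on the tool from outside, world axes, zero at the start; "ft_torque": the same for the moment, N m; "width": opening from 0.0 (shut) to 1.0 (fully open).
Only numpy, scipy, OpenCV 4.12 (cv2) and the standard library are available. Lean on these libraries where they do the work, as an engineer would, in place of code of your own. Each camera call takes 0.05 s, during which the arm holds its last target. There are 200 camera calls.

### The job

Fit the chopping blade (the tall attachment with two thin steel blades) onto the food processor's spindle: set it over the shaft in the bowl, turn it under light pressure until the slot in its foot drops over the keys, and leave it fully home on its seat, upright and let go. Do not force it, and leave the kneading paddle and the other things on the counter where they are.

Things in the scene. Friction and masses are not known exactly. Their poses are not given: they have to be found in the camera images.
- chopper_mid (a point): Centre, half-way up, of the chopping blade's hub: a grey plastic column 92 mm tall, upright on a white board 6 mm thick; z up its axis. Its top 26 mm is a solid round ribbed grip 32 mm across (centre 33 mm above this point); below, it is 36 mm across. Two thin steel blades reach 75 mm from the axis along +y (36 mm below this point) and -y (13 mm below). About 0.16 kg, varies.
- chopper_foot (a point): Centre of the chopping blade's underside, 46 mm below chopper_mid, same axes. A round bore 17 mm across runs 66 mm up from here. A slot 8.5 mm wide and 24 mm deep crosses the whole foot along x, so it fits over the keys in two positions, half a turn apart.
- spindle_seat (a point): Centre of the seat collar's top face (38 mm across) on the bowl floor of the food processor, on the spindle's axis; z up, control knob on the -x side. The processor is fixed. Home: chopper_foot at this point. Low on the shaft are two opposite keys, one bar 26 mm tip to tip and 5 mm wide, with a rounded top 20 mm above this point.
- spindle_top (a point): Tip of the upright steel shaft, 55 mm above spindle_seat: 14 mm in diameter, domed. The spindle, with its keys, may stand at any angle; this is not measured (these axes are the processor's). A misaligned blade stops with its foot 20 mm above the seat and can drop once slot and keys agree within about 0.15 rad. The spindle turns stiffly (0.18 N m): a blade sliding lightly on the keys does not turn it.
- bowl_rim (a point): Centre of the clear bowl's open rim, 63 mm above spindle_seat. Bowl 176 mm across outside, wall 2.5 mm; its handle sticks out to 128 mm from the axis at +y. Below it the white motor base, 200 x 200 mm.
- paddle_mid (a point): Centre, half-way up, of the kneading paddle, not to be used: a grey plastic hub 76 mm tall with the same round grip and two broad upright plastic arms, 56 mm out; it stands on the same board. The paddle and the blade swap places at random.
- cup: White mug 85 mm tall, stands beyond the board; origin under its centre. Leave alone.
- beaker: Small metal cup 64 mm across, 70 mm tall, just beyond the board; origin under its centre. Leave alone.
- bottle: White bottle 190 mm tall, 62 mm across, at the back; origin under its centre. Leave alone.
- jar: Glass jar with a black lid, 100 mm tall, 76 mm across, left of the processor; origin under its centre. Leave alone.
- spatula: Wooden-handled spatula 250 mm long, lying at the near right, along its x. Leave alone.
Mind the look-alikes: they are no part of the job. Leave any green or turquoise look-alike of the part that bears chopper_mid alone.

How it is judged:
By the outcome, as a careful person would: the job done as asked, in the order asked, and still so for the second after the job is handed in, with the robot touching nothing.
It also fails if it takes over 58 s, if anything falls off the work surface, if the arm or the gripper's body presses on something with over 40 N, if the wrist force passes 120 N, or if a joint passes its speed limit or range.

## Working session

There is one attempt and no reset: what is moved stays moved. The work goes in short steps, Python scripts to look and compute and a tool call to move; the robot and the scene stay as the last step left them, time stands still between calls to the robot, and variables do not carry over. Pictures are saved under pics/ and viewed, about 8 in all and at most 12, crops included, and the job is handed in when it is done.

Besides the shell and the picture viewer there is one more tool, called as a command line: name --pt "numbers of a row" for each row, then --argument value for the rest. arm_command: Moves the arm, as the interface text tells. Its arguments: {"type":"object","properties":{"motion":{"type":"array"},"newtons":{"type":"number"}},"required":["motion"]}

```bash
mkdir -p pics; ls
cat > h.py <<'E'
import numpy as np, cv2
from scipy.spatial.transform import Rotation as R
from cell import arm, get_image, search_frame, pinpoint
np.set_printoptions(precision=4,suppress=True)
def save(im,n,crop=None,s=1):
    f=im["frame"][:,:,::-1]
    if crop: f=f[crop[1]:crop[3],crop[0]:crop[2]]
    cv2.imwrite("pics/"+n,cv2.resize(f,None,fx=s,fy=s,interpolation=cv2.INTER_CUBIC))
def campose(im,st=None):
    if "origin" in im: return np.array(im["rotation"]),np.array(im["origin"])
    T=np.array(im["tool_from_camera"]); Rt=R.from_rotvec(st["ee_rot"]).as_matrix()
    return Rt@T[:3,:3], np.array(st["position"])+Rt@T[:3,3]
def cloud(im,st=None):
    Rm,o=campose(im,st); z=im["range_z"]; K=np.array(im["K"])
    v,u=np.mgrid[:z.shape[0],:z.shape[1]]
    p=np.stack([(u-K[0,2])/K[0,0]*z,(v-K[1,2])/K[1,1]*z,z],-1)
    P=p@Rm.T+o; P[z<=0]=np.nan
    return P
def proj(im,p,st=None):
    Rm,o=campose(im,st); q=np.array(im["K"])@(Rm.T@(np.array(p)-o)); return q[:2]/q[2]
E
python3 - <<'E'
from h import *
s=arm.observe(); print({k:np.array(v) for k,v in s.items()}); print(R.from_rotvec(s["ee_rot"]).as_matrix())
ims=[]
for c in ("scene","top"):
    im=get_image(c); ims.append(im["frame"][:,:,::-1])
    print(c,campose(im),im["K"])
    save(im,c+"0.png",s=1.5)
    for t in ("chopper_mid","chopper_foot","spindle_seat","spindle_top","bowl_rim","paddle_mid"):
        print(c,t,[(np.array(d["point"]).round(3),round(d["p"],2),proj(im,d["point"]).round()) for d in pinpoint(c,t)[:3]])
E
```

```text
pics
{'clock': array(0.), 'joints': array([-1.3526,  0.4352,  0.0249,  1.5741, -0.0116,  1.134 , -0.0751]), 'dq': array([-0.0008, -0.0012,  0.001 ,  0.    ,  0.0003,  0.0003,  0.0012]), 'joint_efforts': array([ -0.0006, -66.782 ,   0.9847, -31.4469,  -0.0605,   0.0426,
         0.0002]), 'position': array([0.197 , 0.5929, 0.404 ]), 'ee_rot': array([-0.9707,  1.3453,  0.969 ]), 'force': array([-0.6896,  0.4569,  0.6949]), 'ft_torque': array([-0.0336, -0.0016,  0.0275]), 'width': array(1.0004)}
[[-0.0004 -0.949   0.3154]
 [-0.0015  0.3154  0.949 ]
 [-1.     -0.0001 -0.0016]]
scene (array([-1.0476, -2.247 ,  1.188 ]), array([1.2291, 0.5155, 0.7516])) [[365.7978   0.     246.9772]
 [  0.     365.7978 190.3808]
 [  0.       0.       1.    ]]Traceback (most recent call last):
  File "<stdin>", line 9, in <module>
  File "h.py", line 20, in proj
    Rm,o=campose(im,st); q=np.array(im["K"])@(Rm.T@(np.array(p)-o)); return q[:2]/q[2]
                           ~~~~~~~~~~~~~~~~~^^~~~~~~~~~~~~~~~~~~~~~
ValueError: matmul: Input operand 1 does not have enough dimensions (has 0, gufunc core with signature (n?,k),(k,m?)->(n?,m?) requires 1)
```

```bash
sed -i 's/return np.array(im\["rotation"\])/return R.from_rotvec(im["rotation"]).as_matrix()/' h.py
python3 - <<'E'
from h import *
for c in ("scene","top"):
    im=get_image(c)
    print(c,campose(im)[1])
    save(im,c+"0.png",s=1.5)
    for t in ("chopper_mid","chopper_foot","spindle_seat","spindle_top","bowl_rim","paddle_mid"):
        print(c,t,[(np.array(d["point"]).round(3),round(d["p"],2),proj(im,d["point"]).round()) for d in pinpoint(c,t)[:3]])
E
```

```text
scene [1.2291 0.5155 0.7516]
scene chopper_mid [(array([0.344, 0.155, 0.044]), 0.94, array([342., 213.])), (array([ 0.456, -0.57 ,  0.047]), 0.83, array([165., 154.])), (array([ 0.56 , -0.321,  0.052]), 0.61, array([188., 186.]))]
scene chopper_foot [(array([ 0.452, -0.572, -0.   ]), 0.8, array([167., 164.])), (array([ 0.556, -0.319,  0.005]), 0.65, array([190., 197.])), (array([0.345, 0.153, 0.001]), 0.58, array([339., 223.]))]
scene spindle_seat [(array([0.583, 0.15 , 0.095]), 0.79, array([300., 239.]))]
scene spindle_top [(array([0.578, 0.15 , 0.144]), 0.89, array([302., 224.]))]
scene bowl_rim [(array([0.576, 0.149, 0.155]), 0.9, array([303., 220.]))]
scene paddle_mid [(array([ 0.477, -0.121,  0.045]), 0.59, array([247., 198.]))]
top [ 0.3941 -0.0983  1.4055]
top chopper_mid [(array([ 0.45 , -0.572,  0.045]), 0.88, array([395., 214.])), (array([ 0.559, -0.32 ,  0.053]), 0.6, array([322., 183.])), (array([0.342, 0.151, 0.047]), 0.5, array([186., 245.]))]
top chopper_foot [(array([ 0.562, -0.32 ,  0.005]), 0.82, array([320., 184.])), (array([ 0.45 , -0.572, -0.004]), 0.72, array([390., 215.])), (array([0.341, 0.156, 0.002]), 0.72, array([188., 245.]))]
top spindle_seat [(array([0.577, 0.152, 0.094]), 0.84, array([185., 176.]))]
top spindle_top [(array([0.577, 0.148, 0.15 ]), 0.86, array([183., 174.]))]
top bowl_rim []
top paddle_mid [(array([ 0.48 , -0.125,  0.043]), 0.69, array([266., 206.])), (array([ 0.727, -0.199,  0.002]), 0.4, array([287., 139.]))]
```

View pics/scene0.png

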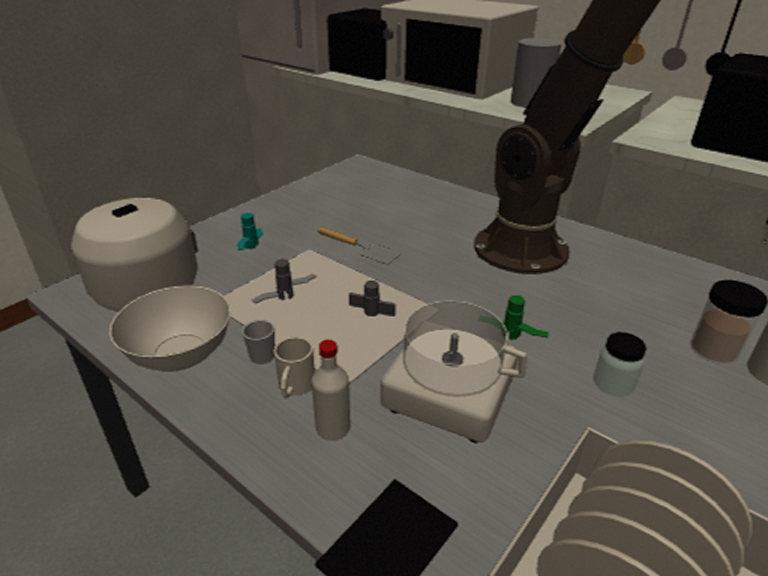

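View pics/top0.png

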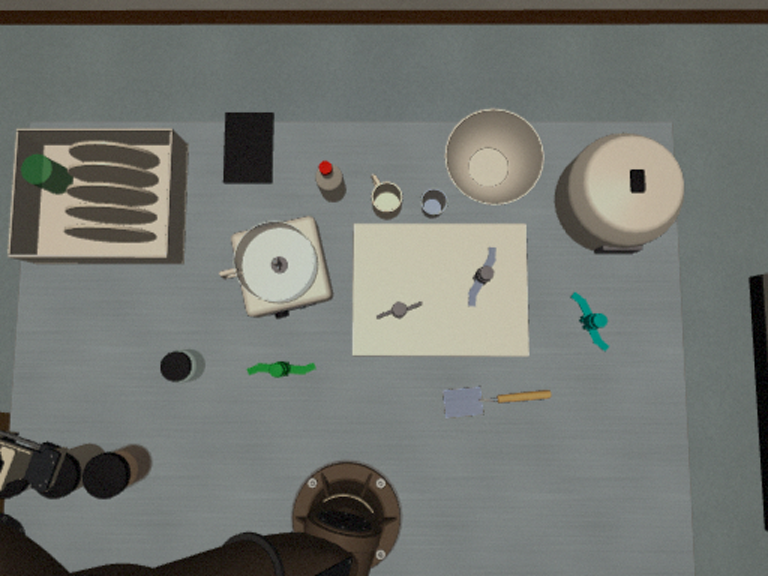

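arm_command --pt "91.8 0 -50 -30 0 0 0" --pt "91.8 0 -50 -30 0 0 0" --pt "91.8 0 -50 -30 0 0 0" --pt "91.8 0 -50 -30 0 0 0" --pt "91.8 0 -50 -30 0 0 0"

```text
clock: 1.42
position: [0.3881, 0.3704, 0.405]
ee_rot: [-0.969, 1.343, 0.97]
force: [0.0, 0.7, 0.0]
width: 0.999
```

arm_command --pt "91.8 0 -45 -35 0 0 0" --pt "91.8 0 -45 -35 0 0 0" --pt "91.8 0 -45 -35 0 0 0" --pt "91.8 0 -45 -35 0 0 0" --pt "91.8 0 0 0 0 0 0"

```text
clock: 2.05
position: [0.5159, 0.1774, 0.405]
ee_rot: [-0.965, 1.347, 0.961]
force: [-0.1, 0.2, 0.0]
width: 1.004
```

Run:
```python
from h import *
s=arm.observe(); print(s["clock"],s["position"],R.from_rotvec(s["ee_rot"]).as_matrix())
im=get_image("wrist"); print(np.array(im["tool_from_camera"])); save(im,"w1.png",s=1.5)
for t in ("spindle_seat","spindle_top","bowl_rim"):
    print(t,[(np.array(d["point"]).round(4),round(d["p"],2),proj(im,d["point"],s).round()) for d in pinpoint("wrist",t)[:3]])
```

```text
2.05 [0.5159 0.1774 0.405 ] [[ 0.0017 -0.9463  0.3233]
 [-0.0018  0.3233  0.9463]
 [-1.     -0.0022 -0.0012]]
[[-0.0001 -0.3003  0.9539  0.0189]
 [ 0.0004 -0.9539 -0.3003  0.082 ]
 [ 1.      0.0003  0.0002 -0.0001]
 [ 0.      0.      0.      1.    ]]
spindle_seat [(array([0.5826, 0.1486, 0.0939]), 0.69, array([242., 258.]))]
spindle_top [(array([0.5756, 0.1514, 0.1474]), 0.97, array([241., 281.]))]
bowl_rim [(array([0.5784, 0.1484, 0.154 ]), 0.76, array([238., 290.]))]
```

View pics/w1.png

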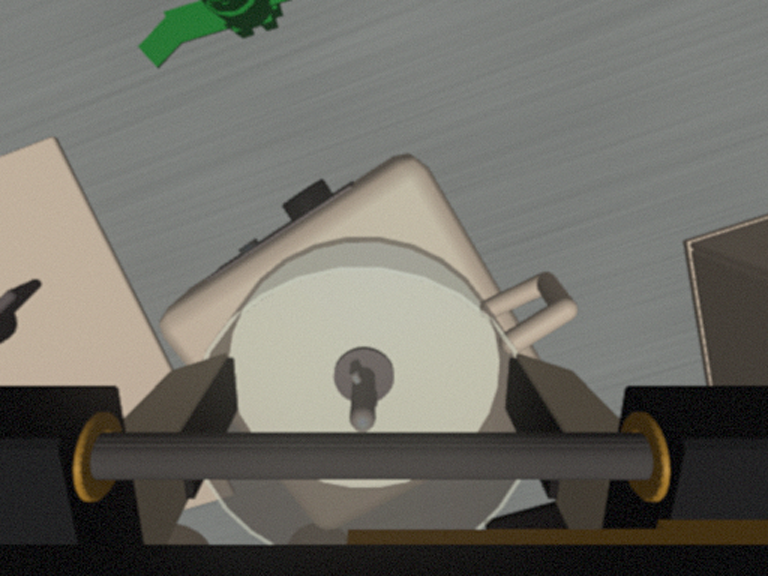

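Run:
```python
from h import *
s=arm.observe(); im=get_image("wrist"); save(im,"w1c.png",(210,220,275,295),8)
P=cloud(im,s)
def stat(mask,n): 
    q=P[mask]; print(n,len(q),np.median(q,0))
reg=np.zeros(P.shape[:2],bool); reg[215:300,200:285]=1
z=P[...,2]; print(np.histogram(z[reg&np.isfinite(z)],bins=np.arange(0.08,0.17,0.004)))
c=np.array([.577,.150]); r=np.hypot(P[...,0]-c[0],P[...,1]-c[1])
m=reg&(z>0.105)&(z<0.150)
for v,u in np.argwhere(m&(r>8e-3)&(r<.018))[::3]: print((u,v),(P[v,u]-[*c,0]).round(4),end=' ')
m2=reg&(z>.140); print('\ntop',np.nanmax(z[reg]),P[m2].mean(0))
for lo,hi in ((.09,.097),(.097,.101)): print(lo,(reg&(z>lo)&(z<hi)).sum(), P[reg&(z>lo)&(z<hi)].mean(0))
```

```text
(array([   0,    6, 4748,  781,   42,   38,   43,   50,   61,   36,   37,
         35,   39,   43,   43,   55,  104,   14,    0,    0,    0,    0]), array([0.08 , 0.084, 0.088, 0.092, 0.096, 0.1  , 0.104, 0.108, 0.112,
       0.116, 0.12 , 0.124, 0.128, 0.132, 0.136, 0.14 , 0.144, 0.148,
       0.152, 0.156, 0.16 , 0.164, 0.168]))
(np.int64(231), np.int64(250)) [-0.0139  0.0019  0.1053] (np.int64(230), np.int64(251)) [-0.0139  0.001   0.1069] (np.int64(228), np.int64(252)) [-0.0136 -0.001   0.107 ] (np.int64(231), np.int64(252)) [-0.0135  0.0019  0.1087] (np.int64(228), np.int64(253)) [-0.0136 -0.0009  0.109 ] (np.int64(231), np.int64(253)) [-0.0138  0.0021  0.1112] (np.int64(226), np.int64(254)) [-0.0131 -0.0029  0.1088] (np.int64(229), np.int64(254)) [-0.0132  0.      0.1107] (np.int64(232), np.int64(254)) [-0.0117  0.0022  0.1093] (np.int64(227), np.int64(255)) [-0.013  -0.0019  0.1112] (np.int64(230), np.int64(255)) [-0.0125  0.0007  0.1118] (np.int64(233), np.int64(255)) [-0.0105  0.0027  0.1093] (np.int64(228), np.int64(256)) [-0.0131 -0.0008  0.1139] (np.int64(231), np.int64(2
[... 4387 characters left out ...]
  0.0055  0.1439] (np.int64(239), np.int64(278)) [-0.0051  0.0073  0.1418] (np.int64(242), np.int64(278)) [-0.0008  0.0084  0.1357] (np.int64(237), np.int64(279)) [-0.0062  0.0061  0.1444] (np.int64(240), np.int64(279)) [-0.0034  0.0076  0.1409] (np.int64(236), np.int64(280)) [-0.0061  0.0052  0.1454] (np.int64(239), np.int64(280)) [-0.0046  0.0072  0.144 ] (np.int64(242), np.int64(280)) [-0.0008  0.0084  0.1387] (np.int64(242), np.int64(281)) [-0.0014  0.0086  0.1414] (np.int64(242), np.int64(282)) [-0.0009  0.0085  0.1419] (np.int64(242), np.int64(285)) [-0.0001  0.0083  0.145 ] 
top 0.31116347949763334 [0.4963 0.1863 0.2843]
0.09 3227 [0.5721 0.159  0.0914]
0.097 39 [0.5702 0.1536 0.0992]
```

View pics/w1c.png

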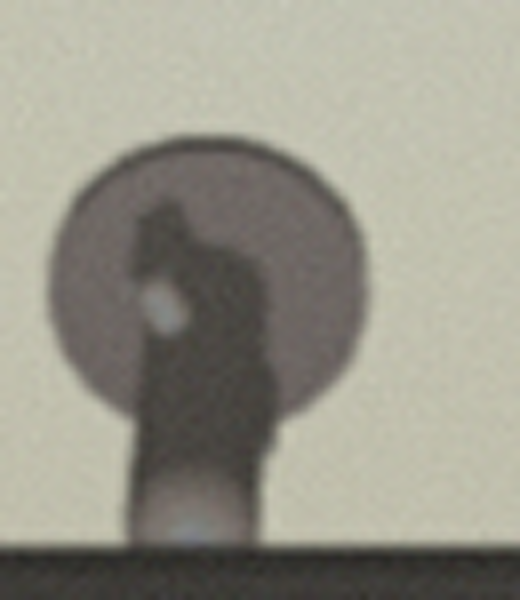

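arm_command --pt "91.8 0 -20 -46 0 0 0" --pt "91.8 0 -20 -46 0 0 0" --pt "91.8 0 -20 -46 0 0 0" --pt "91.8 0 -20 -46 0 0 0" --pt "91.8 0 -20 -46 0 0 0"

```text
clock: 2.92
position: [0.5361, -0.0674, 0.4049]
ee_rot: [-0.972, 1.342, 0.972]
force: [1.2, 0.4, 0.6]
width: 1.0
```

arm_command --pt "91.8 0 -20 -46 0 0 0" --pt "91.8 0 -20 -46 0 0 0" --pt "91.8 0 -20 -46 0 0 0" --pt "91.8 0 -20 -46 0 0 0" --pt "91.8 0 -22 -44 0 0 0"

```text
clock: 3.55
position: [0.5617, -0.316, 0.4047]
ee_rot: [-0.971, 1.342, 0.972]
force: [0.6, 0.2, 0.2]
width: 0.998
```

arm_command --pt "91.8 0 0 0 0 0 0" --pt "91.8 0 0 0 0 0 0"

```text
clock: 3.8
position: [0.5616, -0.3144, 0.4043]
ee_rot: [-0.97, 1.343, 0.972]
force: [-0.4, 0.0, 0.4]
width: 1.005
```

```bash
cat > look.py <<'E'
from h import *
s=arm.observe(); Rt=R.from_rotvec(s["ee_rot"]).as_matrix(); print(s["clock"],s["position"],Rt[:,2],np.array(s["joints"]))
im=get_image("wrist"); save(im,"w2.png",s=1.5)
for t in ("chopper_mid","chopper_foot","paddle_mid"):
    print(t,[(np.array(d["point"]).round(4),round(d["p"],2),proj(im,d["point"],s).round()) for d in pinpoint("wrist",t)[:3]])
P=cloud(im,s); z=P[...,2]; c=np.array([.56,-.32]); r=np.hypot(P[...,0]-c[0],P[...,1]-c[1])
m=(r<.04)&(z>.03)&(z<.13); print("zmax",np.percentile(z[m],99.5))
t=m&(z>np.percentile(z[m],99)-.004); print("top",t.sum(),P[t].mean(0), P[t].min(0),P[t].max(0))
ct=P[t].mean(0); r=np.hypot(P[...,0]-ct[0],P[...,1]-ct[1])
b=(r>.03)&(r<.08)&(z>.009)&(z<.05)
d=P[b][:,:2]-ct[:2]; 
for lo,hi in ((.03,.045),(.045,.06),(.06,.08)):
  for sg in (1,-1):
    k=(r[b]>lo)&(r[b]<hi)&(sg*d[:,0]>0); q=d[k]
    if len(q): print(lo,sg,len(q),q.mean(0),np.degrees(np.arctan2(*q.mean(0)[::-1])),"z",np.median(P[b][k][:,2]))
E
python3 look.py
```

```text
3.8 [ 0.5616 -0.3144  0.4043] [0.3137 0.9495 0.0011] [ 0.1722  0.4788  0.3879  1.5466 -0.1927  1.1549  1.8506]
chopper_mid [(array([ 0.5574, -0.3161,  0.0526]), 0.8, array([244., 170.]))]
chopper_foot [(array([ 0.5551, -0.3183,  0.0106]), 0.65, array([242., 160.]))]
paddle_mid [(array([ 0.4803, -0.1219,  0.0465]), 0.88, array([423.,  22.]))]
zmax 0.10054764693412888
top 994 [ 0.5573 -0.3172  0.099 ] [ 0.5422 -0.3329  0.0965] [ 0.5732 -0.3017  0.1011]
0.03 1 66 [ 0.0333 -0.0185] -28.983137295071618 z 0.018436483029203782
0.03 -1 325 [-0.0318  0.0179] 150.7026180111406 z 0.04158527866417189
0.045 1 232 [ 0.0452 -0.0247] -28.60180235536026 z 0.01843765847759382
0.045 -1 330 [-0.0452  0.0251] 150.98871975099647 z 0.0414612069144982
0.06 1 245 [ 0.0612 -0.0248] -22.081792954819292 z 0.018458651203141385
0.06 -1 341 [-0.0609  0.0248] 157.87558059577083 z 0.041600295847640634
```

View pics/w2.png

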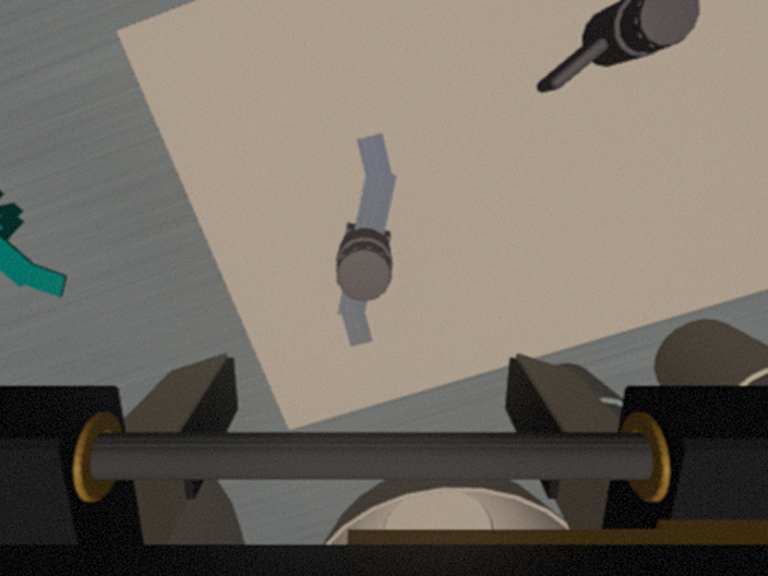

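arm_command --pt "91.8 40 3 -4 0 0 0" --pt "91.8 45 0 0 0 0 0" --pt "91.8 44 0 0 0 0 0" --pt "91.8 20 0 0 0 0 0" --pt "91.8 10 0 0 0 0 0"

```text
clock: 4.62
position: [0.5569, -0.3178, 0.2447]
ee_rot: [-0.969, 1.344, 0.972]
force: [0.0, -0.2, -0.2]
width: 0.996
```

arm_command --pt "91.8 0 0 0 0 0 0" --pt "20 0 0 0 0 0 0" --pt "20 0 0 0 0 0 0" --pt "20 0 0 0 0 0 0" --pt "20 0 0 0 0 0 0" --newtons 30

```text
clock: 5.25
position: [0.5568, -0.3189, 0.246]
ee_rot: [-0.97, 1.344, 0.969]
force: [-0.1, -0.4, -0.1]
width: 0.615
```

arm_command --pt "20 0 0 0 0 0 0" --pt "20 0 0 0 0 0 0" --pt "20 0 0 0 0 0 0" --pt "20 0 0 0 0 0 0"

```text
clock: 5.75
position: [0.5569, -0.3188, 0.2457]
ee_rot: [-0.97, 1.344, 0.97]
force: [-0.1, 0.4, 1.1]
width: 0.378
```

arm_command --pt "20 0 0 0 0 0 0" --pt "20 0 0 0 0 0 0" --pt "20 0 0 0 0 0 0"

```text
clock: 6.12
position: [0.5568, -0.3188, 0.2457]
ee_rot: [-0.97, 1.344, 0.97]
force: [0.9, 1.2, 0.9]
width: 0.374
```

arm_command --pt "20 -30 0 0 0 0 0" --pt "20 -50 0 0 0 0 0" --pt "20 -50 0 0 0 0 0" --pt "20 -55 0 0 0 0 0"

```text
clock: 6.62
position: [0.5564, -0.3188, 0.4318]
ee_rot: [-0.969, 1.345, 0.97]
force: [1.3, -0.7, -1.9]
width: 0.377
```

Run:
```python
from h import *
s=arm.observe(); print(s["clock"],s["position"],s["width"],s["force"],R.from_rotvec(s["ee_rot"]).as_matrix())
im=get_image("wrist"); P=cloud(im,s); z=P[...,2]; c=np.array(s["position"])
r=np.hypot(P[...,0]-c[0],P[...,1]-c[1])
b=(r>.03)&(r<.08)&(z<c[2]-.159-.03)&(z>c[2]-.26); d=P[b][:,:2]-c[:2]; rb=r[b]
for lo in np.arange(.03,.08,.005):
  for sg in (1,-1):
    k=(rb>lo)&(rb<lo+.005)&(sg*d[:,0]>0); q=d[k]
    if len(q): print(lo.round(3),sg,len(q),np.degrees(np.arctan2(*q.mean(0)[::-1])).round(1),"z-tcp",(np.median(P[b][k][:,2])-c[2]).round(4))
# scene crop round the hub
im=get_image("scene"); u,v=proj(im,c-[0,0,.225]).astype(int); save(im,"s3.png",(u-45,v-45,u+45,v+45),7)
print([ (np.array(d["point"]).round(4),d["p"]) for d in pinpoint("scene","chopper_mid")[:4]])
```

```text
6.625 [ 0.5564 -0.3188  0.4318] 0.37737149802632236 [ 1.3393 -0.6674 -1.8586] [[-0.0012 -0.9489  0.3157]
 [ 0.0003  0.3157  0.9489]
 [-1.      0.0012 -0.0001]]
0.03 -1 319 149.3 z-tcp -0.2039
0.035 -1 323 149.2 z-tcp -0.2038
0.04 -1 326 149.4 z-tcp -0.2038
0.045 -1 338 149.3 z-tcp -0.2038
0.05 -1 354 149.8 z-tcp -0.2038
0.055 -1 334 153.1 z-tcp -0.2039
0.06 -1 322 155.0 z-tcp -0.2039
0.065 -1 335 156.9 z-tcp -0.204
0.07 -1 334 158.1 z-tcp -0.204
0.075 1 32 -23.0 z-tcp -0.2267
0.075 -1 97 155.6 z-tcp -0.204
[(array([0.3423, 0.1524, 0.0437]), 0.82), (array([ 0.5628, -0.3211,  0.2457]), 0.61), (array([ 0.4549, -0.5688,  0.0465]), 0.58)]
```

View pics/s3.png

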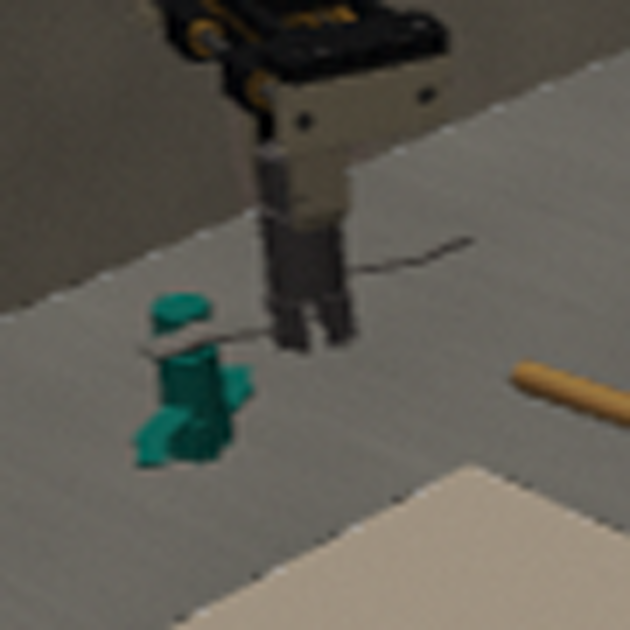

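Run:
```python
from h import *
s=arm.observe(); c=np.array(s["position"]); im=get_image("scene")
u,v=proj(im,c-[0,0,.24]).astype(int); print(u,v)
for vv in range(v-2,v+8): print(vv,im["frame"][vv,u-9:u+10].mean(-1).astype(int))
z=im["range_z"]
for vv in range(v-2,v+8): print(vv,z[vv,u-9:u+10].round(2))
Rm,o=campose(im)
for yaw in (50,55,60,65,70):
  a=np.radians(yaw); e=np.array([np.cos(a),np.sin(a),0])
  print(yaw,[proj(im,c-[0,0,.22]-[0,0,k]+.018*e).round(1) for k in (.002,.015)])
print("axis",proj(im,c-[0,0,.22]),proj(im,c-[0,0,.238]))
```

```text
184 149
147 [101 103 104  73  30  32  30  32  76  90  48  30  35  32  39  80 103  99
  97]
148 [ 96  96  98  78  47  40  31  31  64  85  67  40  33  33  37  80 101 100
  98]
149 [ 70  60  63  55  42  37  32  32  62  95  84  44  31  31  37  75 100  99
  98]
150 [ 98 104 105  85  46  30  31  28  49  87  84  48  33  42  79 100  99  98
  98]
151 [101 100 102  84  58  55  43  36  53  87 100  86  69  76  92  98  97  96
  98]
152 [ 96  99 101 102 104 106  88  79  94 101 100 101 103 101  99 100  97  97
  96]
153 [ 97 101 100 101  98 100 102 100 100 101 100  99  98 100 100 100 100  98
  98]
154 [ 96 100 101 100 101  99  99 101 100 101  99  99  98  97  98  99 100 101
 101]
155 [ 86 103 100 100 101 101  99  99  98  99 100 100 102 100  99  98  97  99
  99]
156 [ 86 104 102 100 101  99  99 101  99 100  98 100 100 100 101 101 100  98
  97]
147 [1.17 1.17 1.17 1.16 1.16 1.16 1.16 1.16 1.61 1.18 1.17 1.17 1.16 1.17
 1.18 1.62 1.61 1.62 1.61]
148 [1.17 1.16 1.17 1.16 1.16 1.16 1.16 1.16 1.6  1.6  1.17 1.17 1.17 1.17
 1.18 1.6  1.6  1.61 1.61]
149 [1.16 1.16 1.16 1.16 1.17 1.16 1.16 1.16 1.6  1.6  1.6
[... 352 characters left out ...]
3 [1.57 1.56 1.56 1.56 1.57 1.57 1.57 1.57 1.57 1.56 1.56 1.57 1.57 1.57
 1.57 1.57 1.56 1.57 1.57]
154 [1.56 1.56 1.56 1.56 1.56 1.56 1.56 1.56 1.56 1.55 1.56 1.56 1.56 1.56
 1.56 1.56 1.56 1.57 1.55]
155 [1.55 0.   1.55 1.56 1.55 1.56 1.55 1.55 1.55 1.55 1.55 1.55 1.55 1.55
 1.56 1.55 1.55 1.55 1.55]
156 [1.54 1.55 1.54 1.55 1.54 1.55 1.54 1.55 1.55 1.54 1.54 1.54 1.55 1.54
 1.54 1.55 1.54 1.55 1.55]
50 [array([183.9, 146.8]), array([184.3, 150.5])]
55 [array([184.4, 146.8]), array([184.8, 150.4])]
60 [array([184.9, 146.7]), array([185.3, 150.3])]
65 [array([185.4, 146.6]), array([185.8, 150.2])]
70 [array([185.8, 146.5]), array([186.2, 150.1])]
axis [183.6544 143.6787] [184.2221 148.6749]
```

arm_command --pt "20 0 22 48 0 0 0" --pt "20 0 22 48 0 0 0" --pt "20 0 22 48 0 0 0" --pt "20 0 22 48 0 0 0" --pt "20 0 22 48 0 0 0"

```text
clock: 7.45
position: [0.5272, -0.0546, 0.4288]
ee_rot: [-0.969, 1.347, 0.972]
force: [1.3, 0.1, -1.4]
width: 0.379
```

arm_command --pt "20 0 22 48 0 0 0" --pt "20 0 22 48 0 0 0" --pt "20 0 22 48 0 0 0" --pt "20 0 0 0 0 0 0" --pt "20 0 0 0 0 0 0"

```text
clock: 8.07
position: [0.5106, 0.1006, 0.4293]
ee_rot: [-0.97, 1.347, 0.97]
force: [0.3, -1.4, -0.5]
width: 0.373
```

```bash
cat > spin.py <<'E'
from h import *
from scipy.optimize import least_squares
s=arm.observe(); print(s["clock"],s["position"],np.array(s["joints"]))
im=get_image("wrist"); save(im,"w4.png",s=1.0); np.savez("w4.npz",P=cloud(im,s))
P=cloud(im,s); z=P[...,2]; c=np.array([.5766,.1515]); r=np.hypot(P[...,0]-c[0],P[...,1]-c[1])
q=P[(r<.012)&(z>.118)&(z<.143)][:,:2]
f=least_squares(lambda p:np.hypot(q[:,0]-p[0],q[:,1]-p[1])-.007,c,loss="soft_l1",f_scale=.0005); c=f.x
print("axis",c,len(q),np.abs(f.fun).mean()); r=np.hypot(P[...,0]-c[0],P[...,1]-c[1])
print("zmax",np.nanpercentile(z[r<.006],98))
k=(r>.0085)&(r<.014)&(z>.1)&(z<.118); d=P[k]-[*c,0]
print("key",len(d)); sg=np.where(d[:,0]>0,1,-1)
for g in (1,-1):
    e=d[sg==g]
    if len(e): print(g,len(e),e.mean(0),"ang range",np.degrees(np.arctan2(g*e[:,1],g*e[:,0])).round()[::max(1,len(e)//12)])
# fit bar: lateral extents +-2.5 -> angle minimising excess
L=lambda t:np.abs(-np.sin(t)*d[:,0]+np.cos(t)*d[:,1])
T=np.radians(np.arange(-90,90,2)); cost=[np.mean(np.maximum(L(t)-.0025,0)) for t in T]; print("best",np.degrees(T[np.argsort(cost)[:6]]),np.sort(cost)[:6]*1e3)
print("top seat ring z",np.nanmedian(z[(r>.0145)&(r<.0175)&(z<.1)]),"floor",np.nanmedian(z[(r>.025)&(r<.035)&(z<.1)]))
for t in ("spindle_seat","spindle_top"): print(t,[(np.array(e["point"]).round(4),round(e["p"],2)) for e in pinpoint("wrist",t)[:2]])
E
python3 spin.py
```

```text
8.075 [0.5106 0.1006 0.4293] [-0.495   0.2417  0.2456  1.8044 -0.0643  1.106   1.0229]
axis [0.5763 0.1515] 202 0.0002225335107168766
zmax 0.14937828634130926
key 58
-1 58 [-0.0118 -0.0019  0.1095] ang range [-1.  0.  6. 15.  1.  6. 15.  1.  6. 16. -1.  6. 16. -3. 24.]
best [ 8. 10.  6. 12.  4. 14.] [0.0001 0.0036 0.031  0.0418 0.0993 0.1115]
top seat ring z 0.09393299091548196 floor 0.09006410138946741
spindle_seat [(array([0.5808, 0.1515, 0.092 ]), 0.62)]
spindle_top [(array([0.5737, 0.1485, 0.1495]), 0.58)]
```

View pics/w4.png

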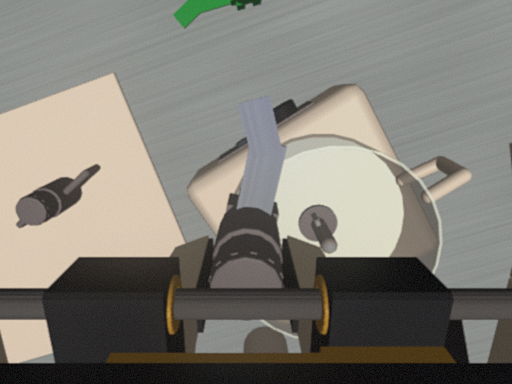

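arm_command --pt "20 0 -23 35 0 0 0" --pt "20 0 -23 34 0 0 0" --pt "20 0 0 0 9.4 0 0" --pt "20 0 0 0 9.4 0 0" --pt "20 0 0 0 9.4 0 0"

```text
clock: 8.85
position: [0.5767, 0.1506, 0.4304]
ee_rot: [-0.587, 1.491, 0.586]
force: [0.3, 0.7, -0.5]
width: 0.379
```

arm_command --pt "20 0 0 0 9.4 0 0" --pt "20 0 0 0 9.4 0 0" --pt "20 0 0 0 0 0 0" --pt "20 0 0 0 0 0 0"

```text
clock: 9.35
position: [0.5764, 0.1514, 0.4307]
ee_rot: [-0.339, 1.544, 0.339]
force: [-0.6, -0.2, -1.6]
width: 0.38
```

```bash
cat > st.py <<'E'
from h import *
s=arm.observe(); Rt=R.from_rotvec(s["ee_rot"]).as_matrix()
print(s["clock"],"pos",s["position"],"F",s["force"],"T",s["ft_torque"],"w",s["width"],"q7",s["joints"][6])
print("x",Rt[:,0],"z yaw",np.degrees(np.arctan2(Rt[1,2],Rt[0,2])))
e=np.array([.5763,.1515,s["position"][2]])-s["position"]; print("tool shift to axis mm",(Rt.T@e*1e3).round(1),"above home mm",(s["position"][2]-.3337)*1e3)
E
python3 st.py
python3 - <<'E'
from h import *
s=arm.observe(); c=np.array(s["position"]); im=get_image("scene")
u,v=proj(im,c-[0,0,.225]).astype(int); save(im,"s5.png",(u-45,v-40,u+45,v+40),7)
E
```

```text
9.35 pos [0.5764 0.1514 0.4307] F [-0.6341 -0.2173 -1.5893] T [-0.0972  0.0376 -0.0156] w 0.3799262641655365 q7 0.24323932710863466
x [-0.     -0.0002 -1.    ] z yaw 24.77011701614995
tool shift to axis mm [-0.   0.1 -0.1] above home mm 96.955159397203
```

View pics/s5.png

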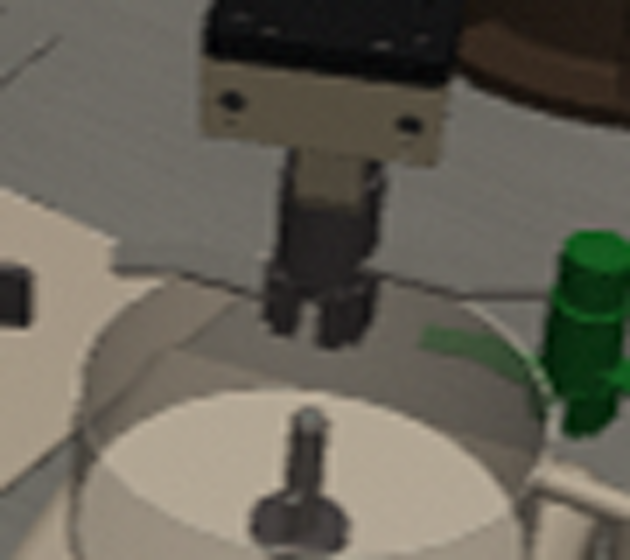

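arm_command --pt "20 20 0 0 0 0 0" --pt "20 15 0 0 0 0 0" --pt "20 8 0 0 0 0 0" --pt "20 5 0 0 0 0 0" --pt "20 0 0 0 0 0 0"

```text
clock: 10.02
position: [0.5763, 0.152, 0.3826]
ee_rot: [-0.337, 1.545, 0.337]
force: [-1.0, -0.2, -1.2]
width: 0.378
```

```bash
python3 st.py
```

```text
10.025 pos [0.5763 0.152  0.3826] F [-1.0424 -0.2118 -1.213 ] T [-0.0841  0.011   0.0195] w 0.3781758719132328 q7 0.25803235189439905
x [-0.0002 -0.     -1.    ] z yaw 24.62836583150677
tool shift to axis mm [ 0.  -0.5 -0.3] above home mm 48.9437849492439
```

arm_command --pt "20 12 0 0 0 0 0" --pt "20 10 0 0 0 0 0" --pt "20 3 0 0 0 0 0" --pt "20 2 0 0 0 0 0" --pt "20 0 0 0 0 0 0"

```text
clock: 10.65
position: [0.5764, 0.152, 0.3558]
ee_rot: [-0.337, 1.544, 0.337]
force: [-1.1, -0.5, -2.0]
width: 0.374
```

arm_command --pt "20 1.5 0 0 0 0 0" --pt "20 1 0 0 0 0 0" --pt "20 0 0 0 0 0 0"

```text
clock: 11.02
position: [0.5763, 0.152, 0.3532]
ee_rot: [-0.337, 1.544, 0.337]
force: [0.6, 0.0, -1.2]
width: 0.379
```

arm_command --pt "20 1 0 0 0 0 0" --pt "20 1 0 0 0 0 0" --pt "20 0 0 0 0 0 0"

```text
clock: 11.4
position: [0.5763, 0.152, 0.3511]
ee_rot: [-0.337, 1.545, 0.337]
force: [-0.1, -0.1, -1.9]
width: 0.376
```

arm_command --pt "20 1 0 0 0 0 0" --pt "20 0.5 0 0 0 0 0" --pt "20 0 0 0 0 0 0"

```text
clock: 11.78
position: [0.5763, 0.152, 0.3497]
ee_rot: [-0.337, 1.544, 0.337]
force: [-0.5, 1.0, -2.1]
width: 0.377
```

arm_command --pt "20 1.5 0 0 0 0 0" --pt "20 1.5 0 0 0 0 0" --pt "20 0 0 0 0 0 0"

```text
clock: 12.15
position: [0.5762, 0.152, 0.3465]
ee_rot: [-0.337, 1.545, 0.337]
force: [0.7, 0.1, -0.9]
width: 0.375
```

arm_command --pt "20 2 0 0 0 0 0" --pt "20 2 0 0 0 0 0" --pt "20 0 0 0 0 0 0"

```text
clock: 12.52
position: [0.5762, 0.152, 0.3425]
ee_rot: [-0.337, 1.545, 0.337]
force: [-0.7, -0.5, -2.2]
width: 0.379
```

```bash
python3 st.py
```

```text
12.525 pos [0.5762 0.152  0.3425] F [-0.7155 -0.4688 -2.2025] T [-0.0804  0.0546 -0.0357] w 0.3790078521040194 q7 0.27536713545617836
x [-0.0004 -0.0001 -1.    ] z yaw 24.6119040709017
tool shift to axis mm [ 0.  -0.5 -0.2] above home mm 8.805963501792746
```

arm_command --pt "20 2 0 0 0 0 0" --pt "20 2 0 0 0 0 0" --pt "20 1.5 0 0 0 0 0" --pt "20 0 0 0 0 0 0"

```text
clock: 13.02
position: [0.5763, 0.152, 0.3371]
ee_rot: [-0.337, 1.545, 0.337]
force: [-0.4, 0.9, -1.0]
width: 0.379
```

arm_command --pt "20 1 0 0 0 0 0" --pt "20 1 0 0 0 0 0" --pt "20 0 0 0 0 0 0"

```text
clock: 13.4
position: [0.5763, 0.152, 0.3351]
ee_rot: [-0.337, 1.545, 0.337]
force: [-0.1, -0.1, -1.5]
width: 0.374
```

arm_command --pt "20 1 0 0 0 0 0" --pt "20 0 0 0 0 0 0"

```text
clock: 13.65
position: [0.5763, 0.152, 0.3342]
ee_rot: [-0.337, 1.544, 0.337]
force: [-0.2, 0.6, -1.0]
width: 0.369
```

arm_command --pt "20 0.7 0 0 0 0 0" --pt "20 0 0 0 0 0 0"

```text
clock: 13.9
position: [0.5763, 0.152, 0.3335]
ee_rot: [-0.337, 1.544, 0.337]
force: [-0.9, 0.1, -2.3]
width: 0.376
```

arm_command --pt "20 0.7 0 0 0 0 0" --pt "20 0 0 0 0 0 0"

```text
clock: 14.15
position: [0.5763, 0.152, 0.3328]
ee_rot: [-0.337, 1.544, 0.337]
force: [-0.3, -0.1, -2.1]
width: 0.374
```

```bash
python3 st.py
python3 - <<'E'
from h import *
im=get_image("scene"); s=arm.observe(); c=np.array(s["position"])
u,v=proj(im,c-[0,0,.2]).astype(int); save(im,"s6.png",(u-50,v-40,u+50,v+40),7)
E
```

```text
14.15 pos [0.5763 0.152  0.3328] F [-0.3311 -0.0542 -2.0617] T [-0.0591  0.0188  0.0006] w 0.3742592274618476 q7 0.27997625657741326
x [ 0. -0. -1.] z yaw 24.617067084567687
tool shift to axis mm [ 0.  -0.4 -0.2] above home mm -0.9205702459609277
```

View pics/s6.png

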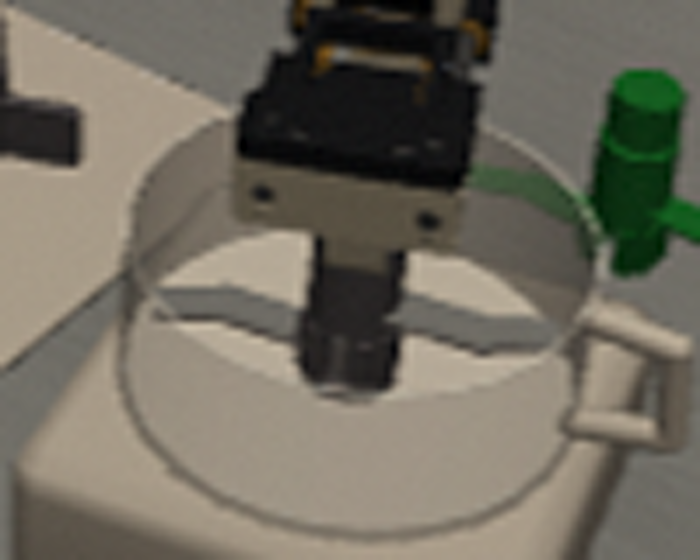

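arm_command --pt "20 0.7 0 0 0 0 0" --pt "20 0 0 0 0 0 0" --pt "20 0.7 0 0 0 0 0" --pt "20 0 0 0 0 0 0"

```text
clock: 14.7
position: [0.5766, 0.152, 0.3324]
ee_rot: [-0.337, 1.543, 0.337]
force: [-2.2, 0.0, 8.9]
width: 0.375
```

arm_command --pt "20 0.7 0 0 0 0 0" --pt "20 0 0 0 0 0 0"

```text
clock: 14.95
position: [0.5768, 0.152, 0.3323]
ee_rot: [-0.336, 1.542, 0.337]
force: [-3.0, -0.6, 13.3]
width: 0.374
```

```bash
python3 st.py
```

```text
14.95 pos [0.5768 0.152  0.3323] F [-3.0393 -0.6229 13.3349] T [-0.3298  0.8653 -0.0296] w 0.37365919890766813 q7 0.28097868642820883
x [ 0.002  0.001 -1.   ] z yaw 24.612573439463446
tool shift to axis mm [-0.  -0.2 -0.7] above home mm -1.4419400060921017
```

Firm seat contact at TCP z = 0.3325, 20 mm below where the keys would stop it. I'll ease the pressure, release and retreat.

arm_command --pt "20 -1.3 0 0 0 0 0" --pt "70 0 0 0 0 0 0" --pt "70 0 0 0 0 0 0" --pt "70 0 0 0 0 0 0" --pt "70 0 0 0 0 0 0"

```text
clock: 15.58
position: [0.5763, 0.152, 0.3318]
ee_rot: [-0.337, 1.545, 0.337]
force: [0.3, 0.9, 0.5]
width: 0.743
```

arm_command --pt "70 0 0 0 0 0 0" --pt "70 -15 0 0 0 0 0" --pt "70 -40 0 0 0 0 0" --pt "70 -45 0 0 0 0 0" --pt "70 -45 0 0 0 0 0"

```text
clock: 16.2
position: [0.5761, 0.1517, 0.4797]
ee_rot: [-0.337, 1.543, 0.337]
force: [0.3, 0.6, 0.4]
width: 0.763
```

arm_command --pt "70 0 0 0 0 0 0" --pt "70 0 0 0 0 0 0"

```text
clock: 16.45
position: [0.5761, 0.1519, 0.4773]
ee_rot: [-0.337, 1.544, 0.337]
force: [0.2, 0.9, -0.9]
width: 0.762
```

```bash
python3 st.py
python3 - <<'E'
from h import *
s=arm.observe(); im=get_image("wrist"); save(im,"w7.png",s=1.3)
P=cloud(im,s); z=P[...,2]; r=np.hypot(P[...,0]-.5763,P[...,1]-.1515)
m=(r<.025)&(z>.14)&(z<.24); t=m&(z>np.percentile(z[m],99)-.004)
q=P[t]; print("top n",len(q),q.mean(0),q.min(0),q.max(0),"home top expected",.094+.092)
A=np.c_[q[:,:2]-q[:,:2].mean(0),np.ones(len(q))]; print("slope",np.linalg.lstsq(A,q[:,2],rcond=None)[0])
b=(r>.03)&(r<.074)&(z>.098)&(z<.15); x=P[b]; 
for sg in (1,-1):
  k=sg*(x[:,1]-.1515)>0; print("blade",sg,k.sum(),np.median(x[k],0) if k.any() else 0)
im=get_image("scene"); u,v=proj(im,[.5763,.1515,.13]).astype(int); save(im,"s7.png",(u-50,v-40,u+50,v+40),7)
for n in ("paddle_mid","chopper_mid","chopper_foot"): print(n,[(np.array(e["point"]).round(3),round(e["p"],2)) for e in pinpoint("scene",n)[:3]])
E
```

```text
16.45 pos [0.5761 0.1519 0.4773] F [ 0.193   0.9111 -0.8505] T [-0.1114 -0.0009 -0.0216] w 0.7622198054042053 q7 0.22645823786882693
x [ 0.0004  0.0003 -1.    ] z yaw 24.617365658027378
tool shift to axis mm [-0.  -0.5  0. ] above home mm 143.64715877445767
top n 1070 [0.5773 0.1522 0.186 ] [0.5621 0.1361 0.1835] [0.5929 0.1676 0.1882] home top expected 0.186
slope [ 0.0035 -0.0057  0.186 ]
blade 1 990 [0.563  0.2018 0.1286]
blade -1 465 [0.5943 0.0973 0.1056]
paddle_mid [(array([ 0.477, -0.124,  0.044]), 0.87)]
chopper_mid [(array([0.342, 0.154, 0.046]), 0.9), (array([ 0.452, -0.567,  0.048]), 0.83), (array([0.577, 0.147, 0.141]), 0.74)]
chopper_foot [(array([0.577, 0.151, 0.089]), 0.85), (array([ 0.341,  0.153, -0.   ]), 0.61)]
```

View pics/s7.png

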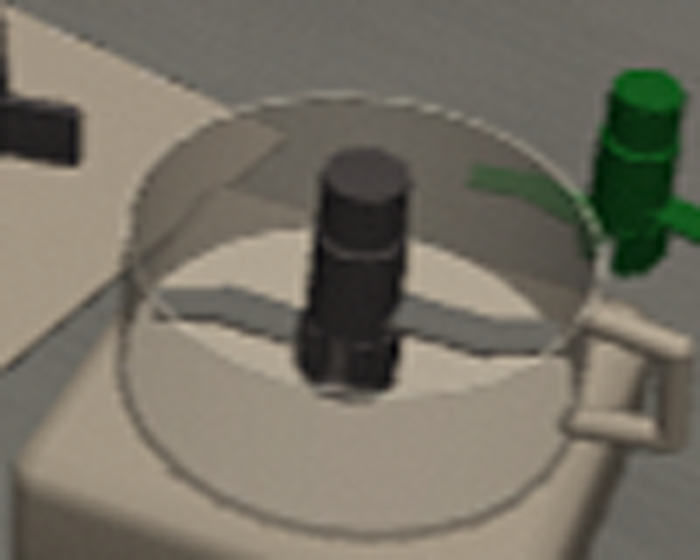

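The blade stands upright in the bowl, its foot down on the collar at about pixel (350, 390). Its top measures 0.186 m, exactly the home height, with no tilt. The gripper is clear, so I'm handing in.

```bash
python3 -c "
from cell import arm
print(arm.sign_off())"
```

```text
the job is handed in; nothing more can be done
None
```

The chopping blade is fully home on the spindle, upright and let go, and the job was handed in at about 16.5 s of the 58 s.

**What I did:** I gripped the blade by its round grip and carried it over the bowl. I turned it about 47° to the key angle I had measured, roughly 9° from the world x axis. It slid over the shaft and keys without meeting resistance, so no searching turn under pressure was needed. It met the seat at a vertical force of about 13 N. I then eased off, released it and backed straight up.

**Last checks:**
- **Height:** the blade's top measured 0.186 m, which is the home height I expected (measured seat 0.094 m plus 0.092 m). A blade stopped on the keys would stand 20 mm higher.
- **Tilt and position:** the top is level to under 0.01 rad. Its centre is within about 1.2 mm of the spindle axis, which is within the measuring error.
- **Paddle and look-alikes:** the paddle and the green and turquoise look-alikes were found within about 5 mm of where they started. I did not re-measure the other things on the counter.

**Disagreements:**
- **Slot angle:** estimates from the blade's shape and from the scene camera differed by about 10°. I used a value between them, and the fit worked.
- **Foot position:** the network put the blade's foot at z = 0.089 m, 5 mm below the seat height I measured. That is about its own error.

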